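# Find the heavy end of a case and stand it heavy end down

### The arm

A 6-joint arm with a two-finger parallel gripper is mounted at the origin on a cart in front of the work surface, level with it; the furniture and walls round the work are solid. World frame = base frame: x ahead of the robot, y to its left, z up, the work surface at z = 0. Lengths are in m, angles in rad, forces in N, time in s.
With the tool pointing down it reaches from about 0.35 to 0.975 m from the base axis. Payload 4.9 kg.
Tool frame: the origin (TCP) lies at the very end of the fingers, on their centre line; the grasp point (between the pads) lies 19 mm behind it (grasp_offset is the distance from the TCP to the grasp point, in m); x points along the fingers, z is the direction in which the jaws open and shut, and the axes are right-handed (so a half turn about x gives the same grasp; the last joint's range is limited). The gripper opens to 85 mm and grips with 20 to 120 N. Pads are 22 mm wide; open, the fingers measure 114 mm over their backs; the gripper's body (76 mm by 85 mm) begins 54 mm behind the grasp point. The pads swing forward as they close: fully open they stand 13 mm farther back than shut.
Start: joints at [1.176, 0.053, 1.613, -0, 1.476, -0.119], TCP at [0.17, 0.601, 0.231] pointing down, gripper open.
Joint ranges: [-3.01, 3.01], [-1.01, 2.22], [0.06, 2.58], [-1.02, 4.17], [0.09, 2.62], [-3.14, 3.14]. Speed limits (rad/s): [2.57, 2.57, 3.14, 3.14, 3.14, 3.14].

### API

Orientations are given as a rotation vector (axis times angle).
In Python, from plant import observe, read_camera, camera_info, close_job, grasp_offset gives the robot as it stands. The module is installed in compiled form; this text tells all that it offers.
- The arm moves only by the tool apply_moves, never from a script. Its argument "rows" is a list of rows, each an object of numbers: "dx", "dy", "dz": the shift along the tool's x, y, z in m; "roll": the turn about the tool's x in degrees. A call has 1 to 10 rows; each row is the pose to reach, as a shift and turn from the pose commanded when the call began, along the tool's axes at that moment; what a row does not reach only later rows make up. A row lasts 1/12 s, in which the tool goes at most 41.7 mm and 7.16 degrees, less where a joint would pass 70% of its speed; a pose out of reach is approached as far as the arm can. A call with a gripper value outside its range is refused whole. "grip" is the finger opening in m, from 0 to 0.0854, set as the call begins (left out, the last holds). The fingers move at their own pace and stop on an object; "newtons" is the grip in N (left out, the last holds). Time passes only in rows, so rows that repeat a pose let the fingers close. It gives the time, the measured TCP pose, the force and the opening at its end, in the units of the state.
- observe(): the state, without advancing time (a new reading comes with each control period).
- read_camera(name): name is "scene" or "top" or "wrist"; returns the picture (400x640x3 uint8, red, green, blue); there is no depth.
- camera_info(name): a dict with "camera_matrix" (3x3 intrinsics, pixels), "pose" (4x4, takes a point from camera to world coordinates); the wrist camera has in their place "T_tool_cam" (4x4, takes a point from camera to tool coordinates, whose origin is the TCP and whose axes are the tool frame's). Camera axes: x right, y up, looking along -z (the intrinsics and any distortion apply to the point x, -y, -z); pixel columns grow to the right and rows downward; lengths in m; the calibration is good to about 2 mm. The wrist camera is an equidistant fisheye: a pixel r from the principal point sees the ray r / f radians off the axis. A picture is of the moment at which its call begins: read the wrist's pose just before it. camera_info takes no time and is no camera call.
- close_job(): hands the job in, once; it reports no verdict.
The state is a dict: "time": time; "qpos": joint angles; "qvel": joint speeds; "joint_efforts": joint torques, N m; "tool_pos": TCP position; "orientation": TCP orientation; "wrist_force": force on the tool from outside, world axes, zero at the start; "torque": the same for the moment, N m; "finger_gap": finger opening in m.
Only numpy, scipy, OpenCV 4.12 (cv2) and the standard library are available. Lean on these libraries where they do the work, as an engineer would, in place of code of your own. Each camera call takes 0.05 s, during which the arm holds its last target. There are 200 camera calls.

### The job

Lift the metal case out of the tray by its carrying handle, let it hang so that you can see which end is the heavy one, and lay it flat on the chopping board, letting go of it. Then take it by its light end and stand it in the wooden leaning stand, heavy end down in the trough and its flat underside against the back plate, so that it stays there by itself (the other way up it topples over the back). Leave the other things where they are.

Things in the scene. Friction and masses are not known exactly. Their poses are not given: they have to be found in the camera images.
- case: closed plain metal case, 170 x 60 x 44 mm, 0.5 to 0.65 kg, alike at both ends, lying flat in the tray. A heavy block is packed in one end: which end cannot be seen and changes from run to run; hung by the handle the case tilts about 45 degrees, heavy end low. Origin: centre of the underside; x along the 170 mm length, y across the 60 mm width (pinch here near an end), z out of the top (handle side)
- case_mid (a point): centre of the case: 22 mm above the middle of its underside, 85 mm from either end; axes as the case
- case_grip (a point): middle of the handle's round wooden grip bar: 16 mm thick, 52 mm long, along the case's y, between two thin legs 53 mm apart. It is 42 mm from the handle's pivot, which lies over the middle of the case, 60 mm above its underside
- case_handle (a joint): angle of the handle on its pivot, an axis along the case's y: 0 stands straight up from the case's top, positive leans to the case's +x; swings freely from -0.8 to 0.8 rad, with just enough friction to stay where it is left
- tray: low open wooden tray, 206 x 92 x 40 mm outside, walls and floor about 6 mm, fixed; origin: centre of the underside, x along its length. It stands on the left or on the right of the board; the case lies in it, lengthwise
- board: beech chopping board lying flat, 162 x 364 mm and 24 mm thick, fixed; origin: centre of the underside, y along the 364 mm length
- stand: wooden leaning stand, 116 x 124 mm, 70 mm high, fixed, on the other side of the board from the tray; origin: centre of the underside, x from its open front (robot side) to its back, y across. Floor plate and back plate make a right-angled trough, 100 mm wide between two 48 mm high cheeks, leaning back 30 degrees: a case in it stands on one end, underside on the back plate, handle to the front
- stand_corner (a point): middle of the line where the floor plate and back plate of the stand meet, at x = 5, z = 22 mm of the stand; axes as the stand. From here the back plate rises 55 mm towards (x, z) = (0.5, 0.866), the floor plate 52 mm towards (-0.866, 0.5), to the front. A seated case has its middle 85 mm along the back plate and 22 mm off it: at x = 28, z = 107 mm of the stand
- tumbler: bystander: clear drinking glass, 81 mm wide, 93 mm high, behind the board; origin: centre of the underside
- spice_jar: bystander: spice jar, 42 mm wide, 96 mm high, behind the board; origin: centre of the underside
- egg_timer: bystander: round egg timer, 62 mm wide, 59 mm high, towards the sink; origin: centre of the underside

How it is judged:
On the way, in this order (a step that is already met when the one before it is completed fails the run):
1. the case hangs by its handle, held at the grip bar, lifted well clear and visibly tilted (15 degrees or more) (height (world z) of case_mid above 0.1 m and distance between the grasp point and case_grip below 0.03 m and contact force between the fingers and case above 1 N and contact force between case and tray below 0.1 N and contact force between case and board below 0.1 N and (angle between case's own x axis and vertical below 1.31 rad or angle between case's own x axis and vertical above 1.83 rad)), for 0.3 s.
2. the case lies flat on the board, top up, and is let go (height (world z) of case_mid between 0.036 and 0.056 m and x of case_mid in the frame of board between -0.09 and 0.09 m and y of case_mid in the frame of board between -0.19 and 0.19 m and angle between case's own z axis and vertical below 0.12 rad and contact force between case and board above 1 N and contact force between the fingers and case below 0.1 N), for 0.2 s.
At the end, for the whole second after the job is handed in: The case stays by itself in the trough of the stand, let go and at rest, its length within 41 degrees of vertical (30 is right), its middle within 18 mm front to back, 30 mm sideways and 13 mm in height of the seated place. Light end down it topples over the back (x of case_mid in the frame of stand between 0.01 and 0.046 m and y of case_mid in the frame of stand between -0.03 and 0.03 m and z of case_mid in the frame of stand between 0.094 and 0.12 m and (angle between case's own x axis and vertical below 0.72 rad or angle between case's own x axis and vertical above 2.42 rad) and contact force between case and stand above 1 N and contact force between the fingers and case below 0.1 N and linear speed of case below 0.03 m/s and angular speed of case below 0.3 rad/s); the robot touches nothing.
It fails at once if a bystander (tumbler, spice jar or egg timer) is pushed more than 40 mm or knocked over (distance of any of tumbler, spice_jar, egg_timer from where it was at the start of the episode above 0.04 m or angle between any of tumbler, spice_jar, egg_timer's own z axis and vertical above 0.6 rad).
It also fails if it takes over 54 s, if anything falls off the work surface, if the arm or the gripper's body presses on something with over 40 N, if the wrist force passes 120 N, or if a joint passes its speed limit or range.

## Working session

There is one attempt and no reset: what is moved stays moved. The work goes in short steps, Python scripts to look and compute and a tool call to move; the robot and the scene stay as the last step left them, time stands still between calls to the robot, and variables do not carry over. Pictures are saved under pics/ and viewed, about 8 in all and at most 12, crops included, and the job is handed in when it is done.

Besides the shell and the picture viewer there is one more tool, called after ">>>" in YAML: its name, and indented under it one key for each argument. apply_moves: Moves the arm, as the interface text tells. Its arguments: {"type":"object","properties":{"rows":{"type":"array"},"grip":{"type":"number"},"newtons":{"type":"number"}},"required":["rows"]}

```bash
mkdir -p pics; ls
cat > look.py <<'E'
import cv2
from plant import *
def snap(n,f):
    im=read_camera(n); cv2.imwrite(f'pics/{f}.png',im[:,:,::-1]); return im
E
python3 - <<'E'
from look import *
import numpy as np
np.set_printoptions(precision=4,suppress=True)
print(observe(),grasp_offset)
a=snap('scene','s0');b=snap('top','t0')
for n in('scene','top','wrist'):print(n,camera_info(n))
E
```

```text
pics
{'time': 0.0, 'qpos': array([ 1.176 ,  0.0533,  1.6142,  0.    ,  1.476 , -0.119 ]), 'qvel': array([-0.0007, -0.0019,  0.0003,  0.0004,  0.0003,  0.0005]), 'joint_efforts': array([  0.0026, -39.3683, -37.0177,   0.    ,   0.0071,  -0.    ]), 'tool_pos': array([0.1699, 0.6008, 0.2301]), 'orientation': array([-1.0047,  1.3289,  1.0031]), 'wrist_force': array([0.4016, 0.313 , 0.0039]), 'torque': array([ 0.0167,  0.0461, -0.0513]), 'finger_gap': 0.08539598018362403} 0.0187
scene {'camera_matrix': array([[427.7106,   0.    , 320.9832],
       [  0.    , 427.7106, 195.0419],
       [  0.    ,   0.    ,   1.    ]]), 'pose': array([[ 0.5678,  0.4227, -0.7064, -0.403 ],
       [-0.8228,  0.2648, -0.5029, -0.7742],
       [-0.0255,  0.8667,  0.4981,  0.7521],
       [ 0.    ,  0.    ,  0.    ,  1.    ]])}
top {'camera_matrix': array([[428.6351,   0.    , 328.9625],
       [  0.    , 428.6351, 199.1442],
       [  0.    ,   0.    ,   1.    ]]), 'pose': array([[-0.1392,  0.898 , -0.4173, -0.0862],
       [-0.9902, -0.1287,  0.0533, -0.0003],
       [-0.0058,  0.4206,  0.9072,  1.4987],
       [ 0.    ,  0.    ,  0.    ,  1.    ]])}
wrist {'camera_matrix': array([[309.7069,   0.    , 322.574 ],
       [  0.    , 309.7069, 203.9139],
       [  0.    ,   0.    ,   1.    ]]), 'T_tool_cam': array([[-0.0015,  0.2754, -0.9613, -0.1411],
       [-0.0001,  0.9613,  0.2754,  0.0688],
       [ 1.    ,  0.0005, -0.0014, -0.0005],
       [ 0.    ,  0.    ,  0.    ,  1.    ]])}
```

View pics/t0.png

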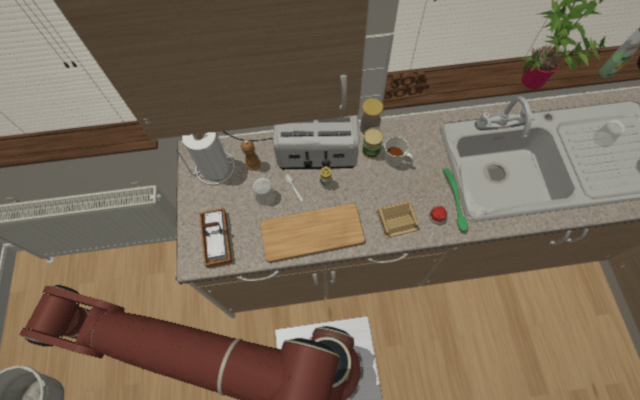

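View pics/s0.png

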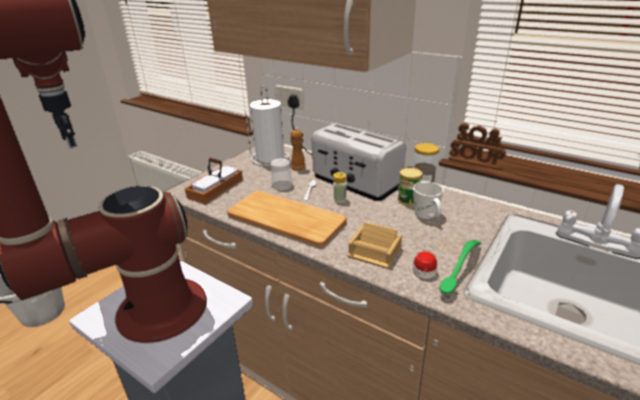

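The tray with the case is on the left (top view about 215,237), the board in the middle (312,232), and the stand on the right (399,219). The handle is dark and stands roughly upright. Next I'll take enlarged crops.

```bash
cat >> look.py <<'E'
import numpy as np
from scipy.spatial.transform import Rotation as R
np.set_printoptions(precision=4,suppress=True)
def cam(n,st=None):
    i=camera_info(n)
    if n!='wrist': return i['camera_matrix'],i['pose']
    T=np.eye(4);T[:3,:3]=R.from_rotvec(st['orientation']).as_matrix();T[:3,3]=st['tool_pos']
    return i['camera_matrix'],T@i['T_tool_cam']
def ray(n,uv,st=None):
    K,T=cam(n,st);x=(uv[0]-K[0,2])/K[0,0];y=(uv[1]-K[1,2])/K[1,1]
    if n=='wrist':
        r=np.hypot(x,y)+1e-12;d=np.array([x/r*np.sin(r),-y/r*np.sin(r),-np.cos(r)])
    else: d=np.array([x,-y,-1])
    d=T[:3,:3]@d;return T[:3,3],d/np.linalg.norm(d)
def onz(n,uv,z,st=None):
    o,d=ray(n,uv,st);return o+d*(z-o[2])/d[2]
def proj(n,P,st=None):
    K,T=cam(n,st);p=T[:3,:3].T@(np.asarray(P,float)-T[:3,3]);a=np.array([p[0],-p[1],-p[2]])
    if n=='wrist':
        s=np.hypot(a[0],a[1]);t=np.arctan2(s,a[2]);q=a[:2]/s*t
    else:q=a[:2]/a[2]
    return np.array([K[0,0]*q[0]+K[0,2],K[1,1]*q[1]+K[1,2]])
def tri(obs):
    A=0;b=0
    for n,uv,*st in obs:
        o,d=ray(n,uv,*st);M=np.eye(3)-np.outer(d,d);A=A+M;b=b+M@o
    return np.linalg.solve(A,b)
E
python3 - <<'E'
from look import *
t=cv2.imread('pics/t0.png');s=cv2.imread('pics/s0.png')
c=lambda im,x,y,w,h,k:cv2.resize(im[y:y+h,x:x+w],None,fx=k,fy=k,interpolation=cv2.INTER_CUBIC)
A=c(t,185,200,66,75,6)[:300+150,:396];
m=np.zeros((600,800,3),np.uint8)
def put(i,x,y):m[y:y+i.shape[0],x:x+i.shape[1]]=i
put(c(t,190,200,50,75,4),0,0);put(c(t,370,195,75,50,5),210,0)
put(c(s,180,150,80,60,4),0,310);put(c(s,340,215,80,60,5),330,300)
cv2.imwrite('pics/m0.png',m)
print(onz('top',(215,237),.04),onz('top',(399,219),.04),onz('top',(312,232),.024))
print('timer',onz('top',(438,213),.03),'tumbler',onz('top',(262,190),.05),'jar',onz('top',(326,175),.05))
E
```

```text
[0.494  0.3421 0.04  ] [ 0.4688 -0.3292  0.04  ] [ 0.4696 -0.007   0.024 ]
timer [ 0.4757 -0.4797  0.03  ] tumbler [0.6536 0.1589 0.05  ] jar [ 0.6826 -0.0884  0.05  ]
```

View pics/m0.png

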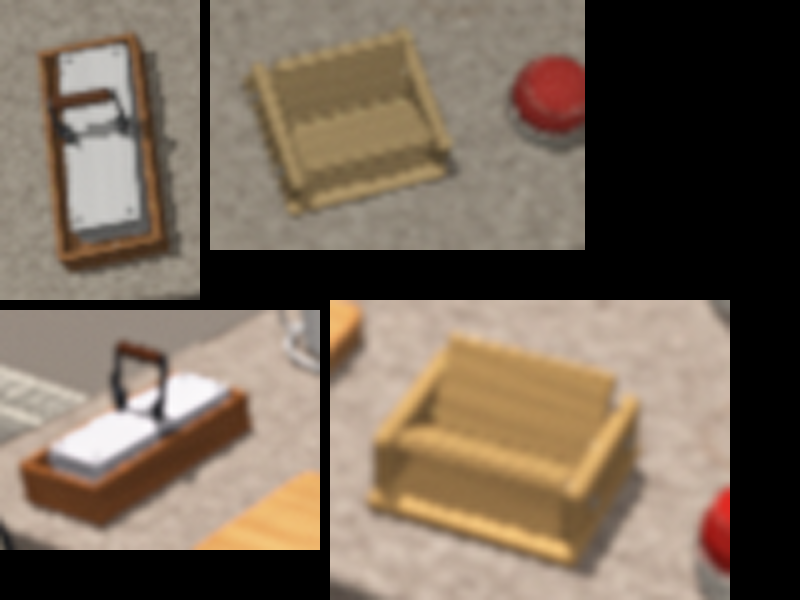

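```bash
cat >> look.py <<'E'
def tool(st): return R.from_rotvec(st['orientation']).as_matrix()
def shift(P): # world TCP target -> tool shift
    st=observe();return tool(st).T@(np.asarray(P)-st['tool_pos'])
E
python3 - <<'E'
from look import *
print(tool(observe()))
T=lambda x,y:(190+x/4,200+y/4)
S=lambda x,y:(180+x/4,150+(y-310)/4)
g=tri([('top',T(82,96.5)),('scene',S(140,350))]);print('grip',g)
for a,b in(((52,100),(117,346)),((112,93),(163,353))):print(tri([('top',T(*a)),('scene',S(*b))]))
c=[onz('top',T(*p),.04) for p in((43,52),(135,38),(164,245),(65,263))]
print(np.array(c),np.mean(c,0))
l=c[0]+c[1]-c[2]-c[3];print('yaw',np.degrees(np.arctan2(l[1],l[0])))
print('shift to view',shift([0.46,0.335,0.30]))
E
```

```text
[[-0.0008 -0.9622  0.2723]
 [-0.0018  0.2723  0.9622]
 [-1.      0.0003 -0.0019]]
grip [0.5165 0.3406 0.1081]
[0.5161 0.3679 0.1062]
[0.5163 0.313  0.1113]
[[0.5961 0.3918 0.04  ]
 [0.5983 0.3068 0.04  ]
 [0.3951 0.2888 0.04  ]
 [0.391  0.3756 0.04  ]] [0.4951 0.3407 0.04  ]
yaw 4.789545153834536
shift to view [-0.0696 -0.3514 -0.1769]
```

>>> apply_moves:
  rows:
    - {"dx": -0.007, "dy": -0.035, "dz": -0.0177, "roll": 7}
    - {"dx": -0.014, "dy": -0.07, "dz": -0.0354, "roll": 14}
    - {"dx": -0.021, "dy": -0.105, "dz": -0.053, "roll": 21}
    - {"dx": -0.028, "dy": -0.14, "dz": -0.071, "roll": 28}
    - {"dx": -0.035, "dy": -0.175, "dz": -0.0885, "roll": 35}
    - {"dx": -0.042, "dy": -0.21, "dz": -0.106, "roll": 42}
    - {"dx": -0.049, "dy": -0.245, "dz": -0.124, "roll": 49}
    - {"dx": -0.056, "dy": -0.28, "dz": -0.1416, "roll": 56}
    - {"dx": -0.063, "dy": -0.315, "dz": -0.159, "roll": 63}
    - {"dx": -0.07, "dy": -0.351, "dz": -0.177, "roll": 69.4}

```text
time: 0.93
tool_pos: [0.4605, 0.3339, 0.3012]
orientation: [-0.061, 1.571, 0.061]
wrist_force: [0.2, 0.3, -0.0]
finger_gap: 0.0855
```

>>> apply_moves:
  rows:
    - {"dx": 0}
    - {"dx": 0}
    - {"dx": 0}

```text
invalid input at $.rows[0]: expected keys dx, dy, dz, roll
```

Run:
```python
from look import *
s=observe();print(s);print(tool(s));im=snap('wrist','w1')
for P in([.5165,.3406,.108],[0.4951,0.3407,.04]):print(proj('wrist',P,s))
```

```text
{'time': 0.9333, 'qpos': array([ 0.4964, -0.1126,  1.6594,  0.0002,  1.5954,  0.4184]), 'qvel': array([-0.8226,  0.1784, -0.2999, -0.    ,  0.1181,  0.4988]), 'joint_efforts': array([  3.7534, -34.8642, -36.5579,  -0.0698,   0.0768,  -0.3594]), 'tool_pos': array([0.4605, 0.3339, 0.3012]), 'orientation': array([-0.0614,  1.5705,  0.0612]), 'wrist_force': array([ 0.1645,  0.3486, -0.0369]), 'torque': array([0.0494, 0.0405, 0.0401]), 'finger_gap': 0.08554567734972031}
[[-0.0006 -0.078   0.997 ]
 [-0.0001  0.997   0.078 ]
 [-1.     -0.0001 -0.0006]]
[372.5537 179.1173]
[348.4938 167.5542]
```

View pics/w1.png

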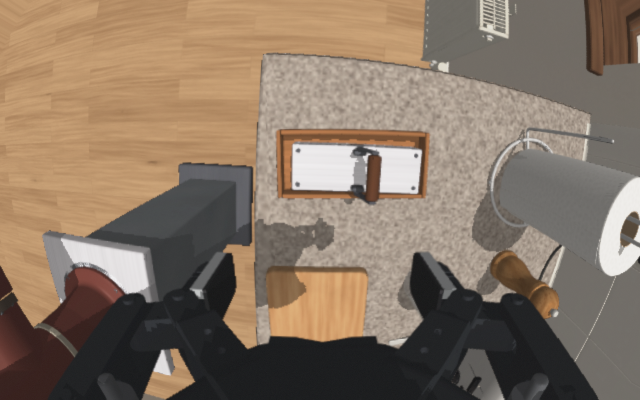

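The wrist view shows the bar at about (376,155)–(371,202), close to my projection (372.5,179), and tray rim corners near (280,130), (426,133), (427,196), (278,194). Refining the yaw and the grip point.

Run:
```python
from look import *
s=observe();s['tool_pos']=np.array([0.4605,.3339,.3012])
a=onz('wrist',(376.5,155),.106,s);b=onz('wrist',(371.5,202),.106,s);print(a,b,(a+b)/2)
print([onz('wrist',p,.05,s) for p in((293,144),(421,150),(293,190),(418,193))])
print([onz('wrist',p,.04,s) for p in((280,130),(426,133),(427,196),(278,194))])
g=(a+b)/2
print('now',observe()['tool_pos'],'shift to grasp',shift(g-[0,0,grasp_offset]))
```

```text
[0.5198 0.3664 0.106 ] [0.5198 0.3125 0.106 ] [0.5198 0.3394 0.106 ]
[array([0.4231, 0.3667, 0.05  ]), array([0.5896, 0.3724, 0.05  ]), array([0.426 , 0.3067, 0.05  ]), array([0.5932, 0.3143, 0.05  ])]
[array([0.4043, 0.3832, 0.04  ]), array([0.5975, 0.3953, 0.04  ]), array([0.6108, 0.3087, 0.04  ]), array([0.4051, 0.2974, 0.04  ])]
now [0.4659 0.3294 0.3027] shift to grasp [0.2157 0.0071 0.0534]
```

>>> apply_moves:
  rows:
    - {"dx": 0.03, "dy": 0.003, "dz": 0.03, "roll": 0}
    - {"dx": 0.06, "dy": 0.005, "dz": 0.057, "roll": 0}
    - {"dx": 0.09, "dy": 0.005, "dz": 0.057, "roll": 0}
    - {"dx": 0.12, "dy": 0.005, "dz": 0.057, "roll": 0}
    - {"dx": 0.12, "dy": 0.005, "dz": 0.057, "roll": 0}
    - {"dx": 0.12, "dy": 0.005, "dz": 0.057, "roll": 0}

```text
time: 1.48
tool_pos: [0.5145, 0.3446, 0.1787]
orientation: [-0.068, 1.575, 0.064]
wrist_force: [-0.2, 0.6, 1.0]
finger_gap: 0.0849
```

Run:
```python
from look import *
s=observe();print(s['tool_pos'],tool(s)[:,2],shift([.5185,.34,.087]));im=snap('wrist','w2')
```

```text
[0.5145 0.3446 0.1787] [ 0.9964  0.084  -0.0052] [ 0.0917 -0.0047  0.0041]
```

View pics/w2.png

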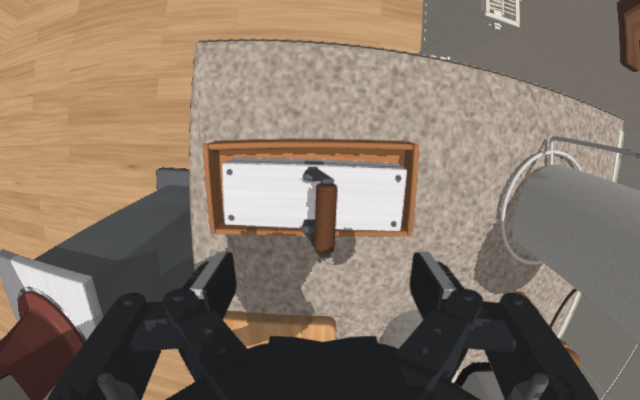

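Run:
```python
from look import *
s=observe()
for p in((326,184),(325,250)):print(onz('wrist',p,.108,s))
print(s['tool_pos'],shift([.518,.34,.087]))
```

```text
[0.5174 0.3681 0.108 ]
[0.5211 0.3171 0.108 ]
[0.5159 0.3454 0.1817] [ 0.0947 -0.0055  0.0017]
```

>>> apply_moves:
  rows:
    - {"dx": 0.03, "dy": -0.003, "dz": 0.003, "roll": 0}
    - {"dx": 0.06, "dy": -0.003, "dz": 0.003, "roll": 0}
    - {"dx": 0.092, "dy": -0.003, "dz": 0.003, "roll": 0}
    - {"dx": 0.092, "dy": -0.003, "dz": 0.003, "roll": 0}

```text
time: 1.87
tool_pos: [0.5167, 0.3414, 0.0855]
orientation: [-0.068, 1.576, 0.064]
wrist_force: [-1.4, -1.0, -1.6]
finger_gap: 0.0855
```

>>> apply_moves:
  rows:
    - {"dx": 0, "dy": 0, "dz": 0, "roll": 0}
    - {"dx": 0, "dy": 0, "dz": 0, "roll": 0}
    - {"dx": 0, "dy": 0, "dz": 0, "roll": 0}
    - {"dx": 0, "dy": 0, "dz": 0, "roll": 0}
    - {"dx": 0, "dy": 0, "dz": 0, "roll": 0}
    - {"dx": 0, "dy": 0, "dz": 0, "roll": 0}
  grip: 0
  newtons: 60

```text
time: 2.37
tool_pos: [0.5204, 0.3431, 0.0912]
orientation: [-0.064, 1.567, 0.067]
wrist_force: [-1.8, 0.7, 2.2]
finger_gap: 0.0141
```

>>> apply_moves:
  rows:
    - {"dx": -0.015, "dy": 0, "dz": 0, "roll": 0}
    - {"dx": -0.03, "dy": 0, "dz": 0, "roll": 0}
    - {"dx": -0.05, "dy": 0, "dz": 0, "roll": 0}
    - {"dx": -0.07, "dy": 0, "dz": 0, "roll": 0}
    - {"dx": -0.09, "dy": 0, "dz": 0, "roll": 0}
    - {"dx": -0.11, "dy": 0, "dz": 0, "roll": 0}
    - {"dx": -0.13, "dy": 0, "dz": 0, "roll": 0}
    - {"dx": -0.15, "dy": 0, "dz": 0, "roll": 0}
    - {"dx": -0.17, "dy": 0, "dz": 0, "roll": 0}
    - {"dx": -0.17, "dy": 0, "dz": 0, "roll": 0}

```text
time: 3.2
tool_pos: [0.5207, 0.3432, 0.2635]
orientation: [-0.064, 1.564, 0.068]
wrist_force: [1.7, 0.2, -4.6]
finger_gap: 0.0135
```

>>> apply_moves:
  rows:
    - {"dx": 0, "dy": 0, "dz": 0, "roll": 0}
    - {"dx": 0, "dy": 0, "dz": 0, "roll": 0}
    - {"dx": 0, "dy": 0, "dz": 0, "roll": 0}
    - {"dx": 0, "dy": 0, "dz": 0, "roll": 0}
    - {"dx": 0, "dy": 0, "dz": 0, "roll": 0}
    - {"dx": 0, "dy": 0, "dz": 0, "roll": 0}

```text
time: 3.7
tool_pos: [0.519, 0.3423, 0.2582]
orientation: [-0.066, 1.571, 0.065]
wrist_force: [0.5, -0.7, -5.2]
finger_gap: 0.0139
```

Run:
```python
from look import *
s=observe();print(s);a=snap('wrist','w3');b=snap('scene','s3')
m=np.vstack([a[80:,100:560],cv2.resize(b[80:240,120:350],(460,320))]);m=cv2.resize(m,(430,598))
m=np.hstack([cv2.resize(a[60:360,140:540],(400,300)),cv2.resize(b[80:230,130:330],(400,300))])
cv2.imwrite('pics/m3.png',m[:,:,::-1])
```

```text
{'time': 3.7, 'qpos': array([0.4635, 0.0316, 1.5898, 0.    , 1.5217, 0.3797]), 'qvel': array([ 0.0002, -0.0044, -0.0079, -0.0011,  0.0018, -0.0001]), 'joint_efforts': array([  0.0006, -41.8395, -40.355 ,   0.0623,   0.1793,  -0.0002]), 'tool_pos': array([0.519 , 0.3423, 0.2582]), 'orientation': array([-0.0663,  1.5712,  0.0653]), 'wrist_force': array([ 0.4515, -0.6569, -5.1681]), 'torque': array([ 0.0233, -0.2437, -0.0349]), 'finger_gap': 0.013864578959056115}
```

View pics/m3.png

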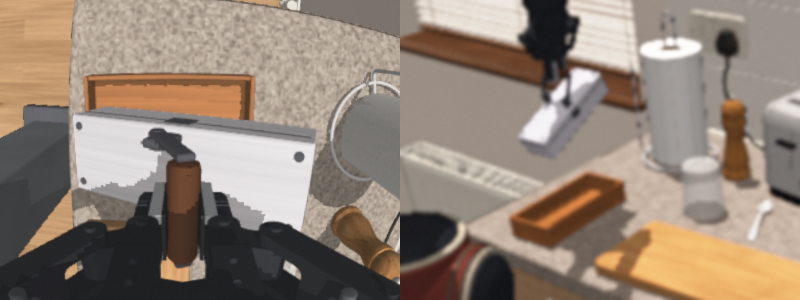

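The end nearer the robot (−x) hangs low, so that is the heavy end and the light end points +x. Next I'll work out the board and stand poses from the first top image.

Run:
```python
from look import *
im=cv2.imread('pics/t0.png')
hsv=cv2.cvtColor(im,cv2.COLOR_BGR2HSV)
def rect(x0,y0,x1,y1,lo,hi,z):
    m=cv2.inRange(hsv[y0:y1,x0:x1],lo,hi);cs,_=cv2.findContours(m,0,2);c=max(cs,key=cv2.contourArea)
    p=c[:,0]+[x0,y0];P=np.array([onz('top',q,z)[:2] for q in p],np.float32)
    print(cv2.contourArea(c),cv2.minAreaRect(P),cv2.boxPoints(cv2.minAreaRect(P)))
rect(250,195,375,270,(8,90,110),(25,255,255),.024)
print('timer,stand')
rect(372,195,425,245,(15,70,60),(30,255,255),.035)
T=lambda x,y:(370+(x-210)/5,195+y/5)
for n,p,z in(('front base L',(293,212),0.0),('front base R',(452,172),0.0),('cheekL back top',(258,70),.07),('cheekR back top',(405,32),.07),('cheekL front top',(297,180),.05),('cheekR front',(445,150),.05)):print(n,onz('top',T(*p),z))
S=lambda x,y:(340+(x-330)/5,215+(y-300)/5)
print('base scene',onz('scene',S(370,500),.0),onz('scene',S(575,560),0))
print('backtop',[onz('scene',S(*p),.07) for p in((452,335),(615,375))])
```

```text
3928.5 ((0.4741472601890564, -0.007242247462272644), (0.16065411269664764, 0.36317211389541626), 3.7081639766693115) [[ 0.3822  0.1688]
 [ 0.4057 -0.1936]
 [ 0.5661 -0.1833]
 [ 0.5426  0.1792]]
timer,stand
1000.0 ((0.474032461643219, -0.3252488076686859), (0.12132932245731354, 0.13288162648677826), 6.63823127746582) [[ 0.4061 -0.2663]
 [ 0.4215 -0.3983]
 [ 0.542  -0.3842]
 [ 0.5266 -0.2522]]
front base L [ 0.4185 -0.2777  0.    ]
front base R [ 0.4328 -0.4011  0.    ]
cheekL back top [ 0.5058 -0.2609  0.07  ]
cheekR back top [ 0.5204 -0.3731  0.07  ]
cheekL front top [ 0.4252 -0.276   0.05  ]
cheekR front [ 0.4328 -0.3865  0.05  ]
base scene [ 0.424  -0.2733  0.    ] [ 0.4392 -0.3941  0.    ]
backtop [array([ 0.5028, -0.2796,  0.07  ]), array([ 0.5162, -0.3758,  0.07  ])]
```

>>> apply_moves:
  rows:
    - {"dx": 0, "dy": -0.01, "dz": -0.004, "roll": 0}
    - {"dx": 0, "dy": -0.03, "dz": -0.011, "roll": 0}
    - {"dx": 0, "dy": -0.06, "dz": -0.023, "roll": 0}
    - {"dx": 0, "dy": -0.095, "dz": -0.036, "roll": 0}
    - {"dx": 0, "dy": -0.13, "dz": -0.049, "roll": -0.5}
    - {"dx": 0, "dy": -0.165, "dz": -0.062, "roll": -1}
    - {"dx": 0, "dy": -0.2, "dz": -0.076, "roll": -1.5}
    - {"dx": 0, "dy": -0.235, "dz": -0.089, "roll": -2}
    - {"dx": 0, "dy": -0.265, "dz": -0.1, "roll": -2}
    - {"dx": 0, "dy": -0.29, "dz": -0.11, "roll": -2}

```text
time: 4.63
tool_pos: [0.4327, 0.042, 0.2595]
orientation: [-0.093, 1.568, 0.092]
wrist_force: [0.8, -0.2, -5.7]
finger_gap: 0.0139
```

>>> apply_moves:
  rows:
    - {"dx": 0.01, "dy": -0.022, "dz": -0.009, "roll": 0}
    - {"dx": 0.02, "dy": -0.04, "dz": -0.016, "roll": 0}
    - {"dx": 0.03, "dy": -0.052, "dz": -0.02, "roll": 0}
    - {"dx": 0.045, "dy": -0.056, "dz": -0.021, "roll": 0}
    - {"dx": 0.06, "dy": -0.056, "dz": -0.021, "roll": 0}
    - {"dx": 0.075, "dy": -0.056, "dz": -0.021, "roll": 0}
    - {"dx": 0.085, "dy": -0.056, "dz": -0.021, "roll": 0}
    - {"dx": 0.085, "dy": -0.056, "dz": -0.021, "roll": 0}
    - {"dx": 0.085, "dy": -0.056, "dz": -0.021, "roll": 0}
    - {"dx": 0.085, "dy": -0.056, "dz": -0.021, "roll": 0}

```text
time: 5.47
tool_pos: [0.4203, -0.0139, 0.1754]
orientation: [-0.094, 1.567, 0.093]
wrist_force: [0.6, -1.0, -5.1]
finger_gap: 0.0139
```

Run:
```python
from look import *
s=observe();print(s['time'],s['tool_pos'],s['wrist_force']);print(tool(s),shift([.417,-.017,.152]));a=snap('wrist','w4');b=snap('scene','s4')
m=np.hstack([cv2.resize(a[:,:],(520,325)),cv2.resize(b[130:280,230:350],(260,325))])
cv2.imwrite('pics/m4.png',m[:,:,::-1])
```

```text
5.4667 [ 0.4203 -0.0139  0.1754] [ 0.6182 -1.0162 -5.0605]
[[ 0.0018 -0.1186  0.9929]
 [-0.0004  0.9929  0.1186]
 [-1.     -0.0006  0.0017]] [ 0.0234 -0.0027 -0.0037]
```

View pics/m4.png

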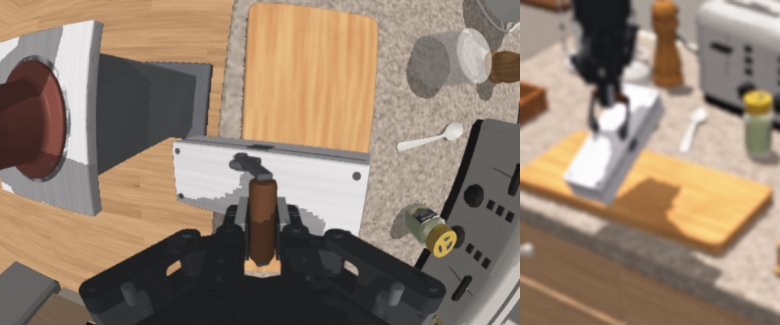

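>>> apply_moves:
  rows:
    - {"dx": 0.008, "dy": 0, "dz": 0.012, "roll": 0}
    - {"dx": 0.018, "dy": 0, "dz": 0.02, "roll": 0}
    - {"dx": 0.024, "dy": 0, "dz": 0.022, "roll": 0}
    - {"dx": 0.026, "dy": 0, "dz": 0.031, "roll": 0}
    - {"dx": 0.029, "dy": 0, "dz": 0.039, "roll": 0}
    - {"dx": 0.032, "dy": 0, "dz": 0.048, "roll": 0}
    - {"dx": 0.036, "dy": 0, "dz": 0.056, "roll": 0}
    - {"dx": 0.041, "dy": 0, "dz": 0.064, "roll": 0}
    - {"dx": 0.047, "dy": 0, "dz": 0.071, "roll": 0}
    - {"dx": 0.053, "dy": 0, "dz": 0.078, "roll": 0}

```text
time: 6.4
tool_pos: [0.498, -0.0047, 0.1222]
orientation: [-0.094, 1.568, 0.093]
wrist_force: [-1.0, 0.4, -3.8]
finger_gap: 0.0137
```

>>> apply_moves:
  rows:
    - {"dx": 0.004, "dy": 0, "dz": 0.003, "roll": 0}
    - {"dx": 0.008, "dy": 0, "dz": 0.006, "roll": 0}
    - {"dx": 0.011, "dy": 0, "dz": 0.008, "roll": 0}
    - {"dx": 0.011, "dy": 0, "dz": 0.009, "roll": 0}
    - {"dx": 0.011, "dy": 0, "dz": 0.009, "roll": 0}
    - {"dx": 0.011, "dy": 0, "dz": 0.009, "roll": 0}

```text
time: 6.9
tool_pos: [0.5069, -0.0037, 0.1112]
orientation: [-0.094, 1.567, 0.093]
wrist_force: [2.6, -0.7, -1.4]
finger_gap: 0.0138
```

Run:
```python
from look import *
s=observe();print(s['time'],s['tool_pos'],s['wrist_force'],s['torque']);a=snap('wrist','w5');b=snap('scene','s5')
m=np.hstack([cv2.resize(a[:,:],(520,325)),cv2.resize(b[130:280,230:350],(260,325))])
cv2.imwrite('pics/m5.png',m[:,:,::-1])
```

```text
6.9 [ 0.5069 -0.0037  0.1112] [ 2.6349 -0.6715 -1.3818] [-0.0839 -0.6168  0.0386]
```

View pics/m5.png

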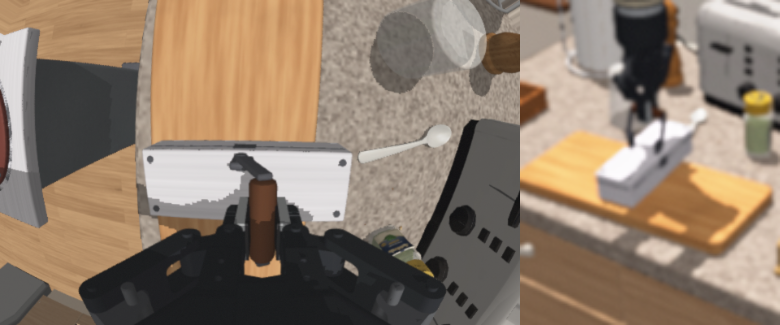

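>>> apply_moves:
  rows:
    - {"dx": 0.001, "dy": 0, "dz": 0, "roll": 0}
    - {"dx": 0.002, "dy": 0, "dz": 0, "roll": 0}
    - {"dx": 0.002, "dy": 0, "dz": 0, "roll": 0}

```text
time: 7.25
tool_pos: [0.5068, -0.0035, 0.1093]
orientation: [-0.093, 1.567, 0.093]
wrist_force: [1.8, -0.7, 3.2]
finger_gap: 0.0139
```

>>> apply_moves:
  rows:
    - {"dx": 0, "dy": 0, "dz": 0, "roll": 0}
    - {"dx": 0, "dy": 0, "dz": 0, "roll": 0}
    - {"dx": 0, "dy": 0, "dz": 0, "roll": 0}
    - {"dx": 0, "dy": 0, "dz": 0, "roll": 0}
    - {"dx": -0.02, "dy": 0, "dz": 0, "roll": 0}
    - {"dx": -0.05, "dy": 0, "dz": 0, "roll": 0}
    - {"dx": -0.08, "dy": 0, "dz": 0, "roll": 0}
    - {"dx": -0.11, "dy": 0, "dz": 0, "roll": 0}
    - {"dx": -0.14, "dy": 0, "dz": 0, "roll": 0}
    - {"dx": -0.16, "dy": 0, "dz": 0, "roll": 0}
  grip: 0.085

```text
time: 8.08
tool_pos: [0.5066, -0.0036, 0.2715]
orientation: [-0.094, 1.566, 0.093]
wrist_force: [0.1, 0.4, 0.4]
finger_gap: 0.0852
```

>>> apply_moves:
  rows:
    - {"dx": -0.02, "dy": 0, "dz": -0.01, "roll": -7}
    - {"dx": -0.04, "dy": 0, "dz": -0.02, "roll": -14}
    - {"dx": -0.05, "dy": 0, "dz": -0.03, "roll": -21}
    - {"dx": -0.05, "dy": 0, "dz": -0.03, "roll": -28}
    - {"dx": -0.05, "dy": -0.03, "dz": -0.03, "roll": -35}
    - {"dx": -0.05, "dy": -0.05, "dz": -0.03, "roll": -42}
    - {"dx": -0.05, "dy": -0.08, "dz": -0.03, "roll": -49}
    - {"dx": -0.05, "dy": -0.1, "dz": -0.03, "roll": -56}
    - {"dx": -0.05, "dy": -0.12, "dz": -0.03, "roll": -63}
    - {"dx": -0.05, "dy": -0.13, "dz": -0.03, "roll": -70}

```text
time: 8.92
tool_pos: [0.4914, -0.138, 0.3176]
orientation: [-1.04, 1.309, 1.042]
wrist_force: [0.6, 1.0, 0.0]
finger_gap: 0.0851
```

>>> apply_moves:
  rows:
    - {"dx": 0, "dy": 0, "dz": 0, "roll": -7}
    - {"dx": 0, "dy": 0, "dz": 0, "roll": -14}
    - {"dx": 0, "dy": 0, "dz": 0, "roll": -20}
    - {"dx": 0, "dy": 0, "dz": 0, "roll": -20}
    - {"dx": 0, "dy": 0, "dz": 0, "roll": -20}
    - {"dx": 0, "dy": 0, "dz": 0, "roll": -20}

```text
time: 9.42
tool_pos: [0.4916, -0.136, 0.318]
orientation: [-1.294, 1.152, 1.295]
wrist_force: [-0.1, 0.2, 0.8]
finger_gap: 0.0849
```

Run:
```python
from look import *
s=observe();print(s['time'],s['tool_pos'],s['qpos'],s['qvel']);print(tool(s));a=snap('wrist','w6')
```

```text
9.4167 [ 0.4916 -0.136   0.318 ] [-0.4159 -0.2617  1.7617  0.      1.6422 -2.1032] [ 0.0024 -0.0002 -0.0015  0.0015 -0.0015 -0.0104]
[[-0.0006 -0.9932 -0.1163]
 [ 0.0003 -0.1163  0.9932]
 [-1.      0.0006  0.0003]]
```

View pics/w6.png

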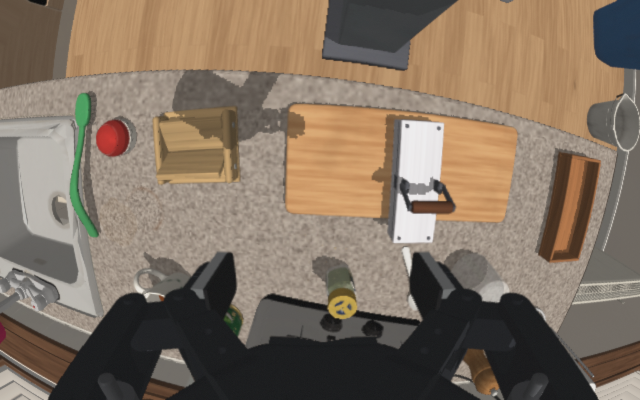

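The case lies flat on the board: top corners (401,122), (441,122), (393,239), (433,243), bar at about (433,207), leaning to the light end. The stand spans roughly (154,108)–(239,183), with its front toward the robot (image up).

Run:
```python
from look import *
s=observe();a=cv2.imread('pics/w6.png');hsv=cv2.cvtColor(a,cv2.COLOR_BGR2HSV)
m=np.zeros((400,640),np.uint8);m[112:250,385:452]=cv2.inRange(hsv[112:250,385:452],(0,0,130),(180,35,255))
cs,_=cv2.findContours(m,0,2);c=max(cs,key=cv2.contourArea)[:,0]
P=np.array([onz('wrist',q,.068,s)[:2] for q in c],np.float32)
h=cv2.minAreaRect(P);print('case',h);print(cv2.boxPoints(h))
print('bar',[onz('wrist',q,.122,s) for q in((413,207),(453,208))])
C=[onz('wrist',q,.068,s) for q in((401,121),(442,122),(393,241),(433,243))];print(np.array(C),np.mean(C,0))
for n,q,z in(('baseR-front L/R',(153.5,113),0),('',(236,107),0),('cheek back ',(158,183),.07),('',(240,182),.07)):print(n,onz('wrist',q,z,s))
z=cv2.resize(a[95:200,140:255],None,fx=6,fy=5.6,interpolation=cv2.INTER_CUBIC)[:590];cv2.imwrite('pics/z6.png',z);print(z.shape)
```

```text
case ((0.4619387686252594, -0.010571781545877457), (0.10822667926549911, 0.059761058539152145), 6.035131454467773)
[[ 0.405   0.0135]
 [ 0.4113 -0.046 ]
 [ 0.5189 -0.0346]
 [ 0.5126  0.0248]]
bar [array([ 0.5106, -0.0276,  0.122 ]), array([0.5059, 0.0243, 0.122 ])]
[[ 0.4137 -0.0448  0.068 ]
 [ 0.4052  0.0114  0.068 ]
 [ 0.5765 -0.0276  0.068 ]
 [ 0.5741  0.033   0.068 ]] [ 0.4924 -0.007   0.068 ]
baseR-front L/R [ 0.4337 -0.4184  0.    ]
 [ 0.4191 -0.2752  0.    ]
cheek back  [ 0.5305 -0.3666  0.07  ]
 [ 0.5168 -0.2426  0.07  ]
(588, 690, 3)
```

View pics/z6.png

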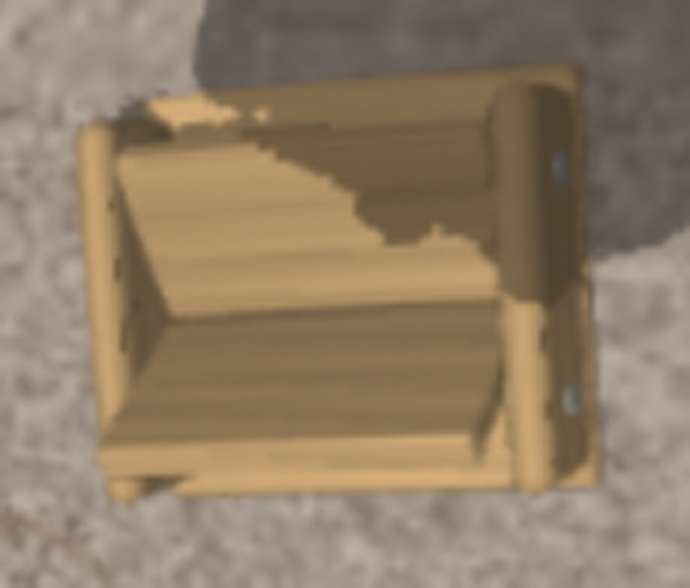

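Run:
```python
from look import *
s=observe();s['tool_pos']=np.array([0.4916,-.136,.318])
U=lambda x,y:(140+x/6,95+y/5.6)
a,b=[onz('wrist',U(*p),.022,s) for p in((166,318),(500,300))];print('corner',a,b,(a+b)/2,np.linalg.norm(a-b),np.degrees(np.arctan2(-(b-a)[0],(b-a)[1])))
f,k,fl=[onz('wrist',U(*p),.005,s) for p in((579,65),(601,486),(150,100))];print('base',f,k,np.linalg.norm(f-k),np.degrees(np.arctan2((k-f)[1],(k-f)[0])),fl)
for p in((480,440),(107,440)):print('backtop',onz('wrist',U(*p),.0696,s))
```

```text
corner [ 0.4924 -0.3761  0.022 ] [ 0.481  -0.2833  0.022 ] [ 0.4867 -0.3297  0.022 ] 0.09351923429223481 7.021519617227703
base [ 0.4185 -0.273   0.005 ] [ 0.532  -0.2586  0.005 ] 0.11446720595919431 7.227189571628149 [ 0.4329 -0.3933  0.005 ]
backtop [ 0.5083 -0.2711  0.0696]
backtop [ 0.5168 -0.3668  0.0696]
```

>>> apply_moves:
  rows:
    - {"dx": 0.02, "dy": -0.017, "dz": 0.026, "roll": 0}
    - {"dx": 0.04, "dy": -0.034, "dz": 0.052, "roll": 0}
    - {"dx": 0.06, "dy": -0.05, "dz": 0.077, "roll": 0}
    - {"dx": 0.08, "dy": -0.068, "dz": 0.103, "roll": 0}
    - {"dx": 0.1, "dy": -0.084, "dz": 0.128, "roll": 0}
    - {"dx": 0.13, "dy": -0.084, "dz": 0.128, "roll": 0}
    - {"dx": 0.17, "dy": -0.084, "dz": 0.128, "roll": 0}
    - {"dx": 0.21, "dy": -0.084, "dz": 0.128, "roll": 0}
    - {"dx": 0.21, "dy": -0.084, "dz": 0.128, "roll": 0}
    - {"dx": 0.21, "dy": -0.084, "dz": 0.128, "roll": 0}
  grip: 0
  newtons: 20

```text
time: 10.3
tool_pos: [0.558, 0.0013, 0.106]
orientation: [-1.292, 1.155, 1.301]
wrist_force: [0.2, -0.9, 0.5]
finger_gap: -0.0001
```

>>> apply_moves:
  rows:
    - {"dx": 0, "dy": 0.012, "dz": 0, "roll": 0}
    - {"dx": 0, "dy": 0.024, "dz": 0, "roll": 0}
    - {"dx": 0, "dy": 0.036, "dz": 0, "roll": 0}
    - {"dx": 0, "dy": 0.048, "dz": 0, "roll": 0}
    - {"dx": 0, "dy": 0.06, "dz": 0, "roll": 0}
    - {"dx": 0, "dy": 0.06, "dz": 0, "roll": 0}
    - {"dx": -0.03, "dy": 0.04, "dz": 0, "roll": 0}
    - {"dx": -0.06, "dy": 0.0, "dz": 0, "roll": 0}
    - {"dx": -0.06, "dy": 0.0, "dz": 0, "roll": 0}
    - {"dx": -0.06, "dy": 0.0, "dz": 0, "roll": 0}

```text
time: 11.13
tool_pos: [0.5649, 0.0005, 0.1745]
orientation: [-1.302, 1.145, 1.287]
wrist_force: [0.8, 0.4, -0.3]
finger_gap: -0.0001
```

>>> apply_moves:
  rows:
    - {"dx": -0.03, "dy": 0, "dz": 0, "roll": 0}
    - {"dx": -0.04, "dy": 0, "dz": 0, "roll": 0}
    - {"dx": -0.04, "dy": 0, "dz": 0, "roll": 0}
    - {"dx": -0.04, "dy": 0, "dz": 0, "roll": 0}
    - {"dx": -0.04, "dy": 0, "dz": 0, "roll": 0}
  grip: 0.085

```text
time: 11.55
tool_pos: [0.5591, 0.0009, 0.207]
orientation: [-1.295, 1.152, 1.297]
wrist_force: [-1.0, -0.0, -0.2]
finger_gap: 0.0603
```

Run:
```python
from look import *
s=observe();print(s['time'],s['tool_pos'],s['finger_gap']);print(shift([.566,.0016,.028]))
a=snap('wrist','w7')
print(proj('wrist',[.5753,.0027,.068],s))
```

```text
11.55 [0.5591 0.0009 0.207 ] 0.060272755044748175
[ 0.179  -0.0072 -0.0002]
[322.9318 209.1806]
```

View pics/w7.png

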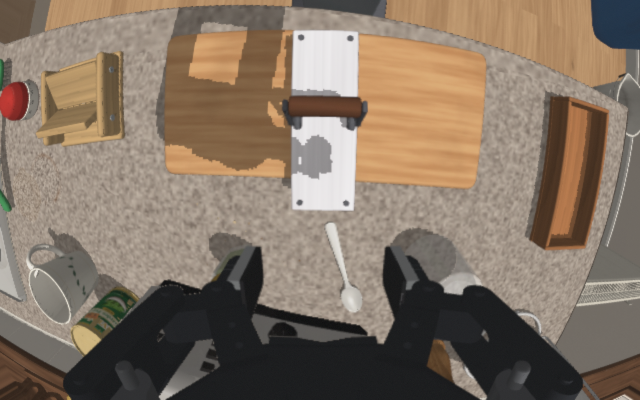

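>>> apply_moves:
  rows:
    - {"dx": 0.03, "dy": -0.007, "dz": 0, "roll": 0}
    - {"dx": 0.06, "dy": -0.007, "dz": 0, "roll": 0}
    - {"dx": 0.09, "dy": -0.007, "dz": 0, "roll": 0}
    - {"dx": 0.11, "dy": -0.007, "dz": 0, "roll": 0}
    - {"dx": 0.13, "dy": -0.007, "dz": 0, "roll": 0}
    - {"dx": 0.15, "dy": -0.007, "dz": 0, "roll": 0}
    - {"dx": 0.165, "dy": -0.007, "dz": 0, "roll": 0}
    - {"dx": 0.178, "dy": -0.007, "dz": 0, "roll": 0}
    - {"dx": 0.178, "dy": -0.007, "dz": 0, "roll": 0}
    - {"dx": 0.178, "dy": -0.007, "dz": 0, "roll": 0}

```text
time: 12.43
tool_pos: [0.5658, 0.0019, 0.029]
orientation: [-1.294, 1.152, 1.298]
wrist_force: [0.4, -0.4, 1.1]
finger_gap: 0.0852
```

>>> apply_moves:
  rows:
    - {"dx": 0, "dy": 0, "dz": 0, "roll": 0}
    - {"dx": 0, "dy": 0, "dz": 0, "roll": 0}
    - {"dx": 0, "dy": 0, "dz": 0, "roll": 0}
    - {"dx": 0, "dy": 0, "dz": 0, "roll": 0}
    - {"dx": 0, "dy": 0, "dz": 0, "roll": 0}
  grip: 0.0
  newtons: 30

```text
time: 12.85
tool_pos: [0.5682, 0.0017, 0.032]
orientation: [-1.298, 1.149, 1.294]
wrist_force: [-0.5, 0.8, 5.2]
finger_gap: 0.0597
```

>>> apply_moves:
  rows:
    - {"dx": -0.014, "dy": 0.003, "dz": 0, "roll": 0}
    - {"dx": -0.027, "dy": 0.007, "dz": 0, "roll": 0}
    - {"dx": -0.04, "dy": 0.013, "dz": 0, "roll": 0}
    - {"dx": -0.053, "dy": 0.02, "dz": 0, "roll": 0}
    - {"dx": -0.064, "dy": 0.028, "dz": 0, "roll": 0}
    - {"dx": -0.075, "dy": 0.036, "dz": 0, "roll": 0}
    - {"dx": -0.085, "dy": 0.046, "dz": 0, "roll": 0}
    - {"dx": -0.094, "dy": 0.057, "dz": 0, "roll": 0}
    - {"dx": -0.103, "dy": 0.067, "dz": 0, "roll": 0}
    - {"dx": -0.112, "dy": 0.08, "dz": 0, "roll": 0}

```text
time: 13.68
tool_pos: [0.4866, -0.0076, 0.1415]
orientation: [-1.295, 1.151, 1.297]
wrist_force: [-0.0, -0.8, -5.2]
finger_gap: 0.0595
```

>>> apply_moves:
  rows:
    - {"dx": -0.008, "dy": 0.012, "dz": 0, "roll": 0}
    - {"dx": -0.015, "dy": 0.025, "dz": 0, "roll": 0}
    - {"dx": -0.022, "dy": 0.037, "dz": 0, "roll": 0}
    - {"dx": -0.03, "dy": 0.05, "dz": 0, "roll": 0}
    - {"dx": -0.045, "dy": 0.05, "dz": 0, "roll": 0}
    - {"dx": -0.06, "dy": 0.05, "dz": 0, "roll": 0}
    - {"dx": -0.08, "dy": 0.05, "dz": 0, "roll": 0}
    - {"dx": -0.1, "dy": 0.05, "dz": 0, "roll": 0}
    - {"dx": -0.1, "dy": 0.05, "dz": 0, "roll": 0}
    - {"dx": -0.1, "dy": 0.05, "dz": 0, "roll": 0}

```text
time: 14.52
tool_pos: [0.4381, -0.0137, 0.242]
orientation: [-1.297, 1.15, 1.295]
wrist_force: [0.8, -0.3, -6.0]
finger_gap: 0.0595
```

Run:
```python
from look import *
s=observe();print(s);a=snap('wrist','w8');b=snap('scene','s8')
m=np.hstack([cv2.resize(a[:,:],(520,325)),cv2.resize(b[80:280,220:380],(280,325))])
cv2.imwrite('pics/m8.png',m[:,:,::-1])
```

```text
{'time': 14.5167, 'qpos': array([-0.2014, -0.4277,  2.013 ,  0.0001,  1.555 , -1.8908]), 'qvel': array([ 0.0022,  0.0202,  0.0444, -0.0003,  0.014 ,  0.0011]), 'joint_efforts': array([  0.0048, -22.6322, -42.2179,  -0.0998,   0.2622,  -0.0028]), 'tool_pos': array([ 0.4381, -0.0137,  0.242 ]), 'orientation': array([-1.2968,  1.15  ,  1.295 ]), 'wrist_force': array([ 0.7733, -0.2843, -6.0261]), 'torque': array([ 0.0691, -0.2719,  0.0074]), 'finger_gap': 0.05946433836866071}
```

View pics/m8.png

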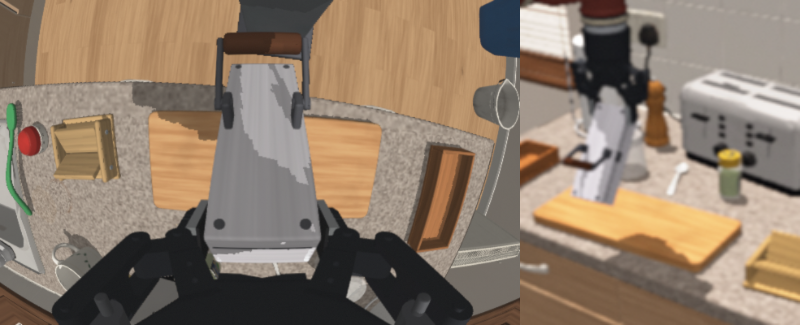

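```bash
cat >> look.py <<'E'
def casept(G,ax,phi,l,w,h,l0=.072,h0=.025):
    # phi: elevation of heavy->light axis from horizontal; G grasp point; ax horizontal dir (to light)
    ax=np.array([*ax,0])/np.linalg.norm(ax);z=np.array([0,0,1]);y=np.cross(z,ax)
    L=ax*np.cos(phi)+z*np.sin(phi);N=-ax*np.sin(phi)+z*np.cos(phi)
    return G+L*(l-l0)+y*w+N*(h-h0)
E
python3 - <<'E'
from look import *
s=observe();T=tool(s);G=s['tool_pos']-T[:,0]*-0-T[:,0]*grasp_offset
ax=-T[:2,1]
for d in range(45,95,5):
    f=np.radians(d);print(d,[proj('wrist',casept(G,ax,f,*c),s).round() for c in((-.085,.03,.044),(-.085,-.03,.044),(.085,.03,.044),(.085,-.03,.044))])
E
```

```text
45 [array([366.,  42.]), array([281.,  42.]), array([402., 293.]), array([247., 294.])]
50 [array([364.,  57.]), array([282.,  57.]), array([402., 289.]), array([247., 289.])]
55 [array([362.,  72.]), array([284.,  72.]), array([403., 284.]), array([246., 284.])]
60 [array([361.,  86.]), array([285.,  86.]), array([403., 278.]), array([246., 279.])]
65 [array([360., 101.]), array([286., 101.]), array([403., 273.]), array([246., 274.])]
70 [array([359., 115.]), array([287., 115.]), array([402., 268.]), array([247., 268.])]
75 [array([358., 130.]), array([288., 130.]), array([402., 263.]), array([247., 263.])]
80 [array([357., 144.]), array([289., 144.]), array([402., 258.]), array([247., 258.])]
85 [array([356., 159.]), array([290., 159.]), array([401., 253.]), array([248., 254.])]
90 [array([356., 173.]), array([290., 173.]), array([400., 249.]), array([248., 249.])]
```

Run:
```python
from look import *
g=cv2.cvtColor(cv2.imread('pics/w8.png'),cv2.COLOR_BGR2GRAY)
for nm,(y0,y1,x0,x1) in dict(light=(255,305,255,395),heavy=(70,95,280,375)).items():
    r=g[y0:y1,x0:x1];bh=cv2.morphologyEx(r,cv2.MORPH_BLACKHAT,np.ones((15,15) if nm=='light' else (9,9)))
    n,_,st,ce=cv2.connectedComponentsWithStats((bh>35).astype(np.uint8))
    for i in range(1,n):
        if st[i,4]>4:print(nm,ce[i]+[x0,y0],st[i])
print(g[60:100:2,322]);print(g[240:330:3,322]);print(g[285,230:420:4])
h=cv2.cvtColor(cv2.imread('pics/w7.png'),cv2.COLOR_BGR2GRAY)[30:212,290:360]
bh=cv2.morphologyEx(h,cv2.MORPH_BLACKHAT,np.ones((9,9)));n,_,st,ce=cv2.connectedComponentsWithStats((bh>40).astype(np.uint8))
for i in range(1,n):
    if 4<st[i,4]<80:print('w7',ce[i]+[290,30],st[i,4])
```

```text
light [392.806  278.4478] [134   0   6  50 134]
light [269.4276 275.3684] [  8  14  14  14 152]
light [375.6184 275.2895] [114  14  14  14 152]
light [348.2083 302.5417] [90 45  7  5 24]
light [269.5 304. ] [ 7 49 16  1 16]
light [375.5 304. ] [114  49  14   1  14]
heavy [366.1156  76.966 ] [ 62   0  33  25 147]
heavy [293.   81.5] [10  9  7  6 30]
heavy [352.1071  81.2857] [69  9  7  5 28]
heavy [336.7895  84.8421] [53 12  7  7 19]
[ 43  39  36  40 145 150 149 147 144 136 166 166 166 167 166 167 167 166
 166 167]
[130 130 130 129 130 130 129 130 130 130 130 130 130 130 130 130 130 134
 141 124 122 119 113 198 198 200 197 200 161 144]
[ 30  48 115  42  28  39 129 131 130 129 132 131 133 134 132 130 130 132
 133 133 132 135 130 130 130 131 129 128 125 126 129 129 129 127 129 130
 133 133 133 142 133  78  25  37 115  90  30  30]
w7 [300.5  30. ] 8
w7 [326.  30.] 7
w7 [300.6  37. ] 35
w7 [349.9143  37.6857] 35
w7 [290.2069 144.9828] 58
w7 [297.125 127.5  ] 24
w7 [350.087  128.3043] 23
w7 [358.     138.6667] 57
w7 [356.8235 157.2941] 17
w7 [299.5 167.5] 12
w7 [299.0882 202.2059] 34
w7 [345.6765 202.9412] 34
```

```bash
cat >> look.py <<'E'
from scipy.optimize import least_squares
def fitcase(s,uv,sw,sl):
    # returns mid underside pos, phi, from screws uv [lightL,lightR,heavyL,heavyR] (image left first = -y)
    T=tool(s);ax=-T[:2,1];G=s['tool_pos']-T[:,0]*grasp_offset
    f=lambda p:np.concatenate([proj('wrist',casept(G+np.append(ax*p[0],p[1])+np.append(T[:2,2],0)*p[3],ax,p[2],l,w,.044),s)-u
        for u,(l,w) in zip(uv,[(sl,-sw),(sl,sw),(-sl,-sw),(-sl,sw)])])
    r=least_squares(f,[0,0,1,0]);p=r.x;G2=G+np.append(ax*p[0],p[1])+np.append(T[:2,2],0)*p[3]
    mid=casept(G2,ax,p[2],0,0,.022);d=G-mid;L=casept(G2,ax,p[2],1,0,.022)-mid;N=casept(G2,ax,p[2],0,0,1.022)-mid
    return dict(mid=mid,phi=np.degrees(p[2]),grip_l=d@L,grip_h=d@N+.022,lat=p[3],rms=np.sqrt(np.mean(r.fun**2)))
E
python3 - <<'E'
from look import *
s=observe();s7=dict(s);s7['tool_pos']=np.array([.5591,.0009,.207]);s7['orientation']=np.array([-1.295,1.152,1.297])
q=[onz('wrist',u,.068,s7) for u in((299.1,202.2),(345.7,202.9),(300.6,37),(349.9,37.7))]
w=np.linalg.norm(q[0]-q[1]),np.linalg.norm(q[2]-q[3]);l=np.linalg.norm(q[0]-q[2]),np.linalg.norm(q[1]-q[3]);print(w,l,np.mean(q,0))
uv=np.array([(269.4,275.4),(375.6,275.3),(293,81.5),(352.1,81.3)])
for sw,sl in((np.mean(w)/2,np.mean(l)/2),(.022,.077),(.023,.078)):print(sw,sl,fitcase(s,uv,sw,sl))
E
```

```text
(np.float64(0.04387530655666164), np.float64(0.04405487962417015)) (np.float64(0.15336092268305487), np.float64(0.15354667904750027)) [ 0.4926 -0.0064  0.068 ]
0.021982546545207947 0.07672690043263879 {'mid': array([ 0.4033, -0.0182,  0.1945]), 'phi': np.float64(53.65992211482505), 'grip_l': np.float64(0.07172298931545666), 'grip_h': np.float64(0.03260362327313102), 'lat': np.float64(-0.0007181119163919901), 'rms': np.float64(0.21091798967729483)}
0.022 0.077 {'mid': array([ 0.4033, -0.0182,  0.1941]), 'phi': np.float64(53.75294723855155), 'grip_l': np.float64(0.07201007603868782), 'grip_h': np.float64(0.03268599773987564), 'lat': np.float64(-0.0007178595683562775), 'rms': np.float64(0.22425610022996947)}
0.023 0.078 {'mid': array([ 0.4042, -0.0181,  0.1886]), 'phi': np.float64(52.667166810980596), 'grip_l': np.float64(0.07566384700227757), 'grip_h': np.float64(0.03816226649096041), 'lat': np.float64(-0.0007028662353612433), 'rms': np.float64(0.29972723174589383)}
```

>>> apply_moves:
  rows:
    - {"dx": 0, "dy": -0.002, "dz": -0.008, "roll": 0}
    - {"dx": 0, "dy": -0.006, "dz": -0.022, "roll": 0}
    - {"dx": 0, "dy": -0.012, "dz": -0.042, "roll": 0}
    - {"dx": 0, "dy": -0.019, "dz": -0.067, "roll": 0}
    - {"dx": 0, "dy": -0.027, "dz": -0.095, "roll": 0}
    - {"dx": 0, "dy": -0.035, "dz": -0.125, "roll": 0}
    - {"dx": 0, "dy": -0.043, "dz": -0.155, "roll": 0}
    - {"dx": 0, "dy": -0.052, "dz": -0.185, "roll": 0}
    - {"dx": 0, "dy": -0.06, "dz": -0.215, "roll": 0}
    - {"dx": 0, "dy": -0.068, "dz": -0.243, "roll": 0}

```text
time: 15.45
tool_pos: [0.5338, -0.2489, 0.2398]
orientation: [-1.293, 1.152, 1.298]
wrist_force: [0.7, 1.3, -5.7]
finger_gap: 0.0595
```

>>> apply_moves:
  rows:
    - {"dx": 0, "dy": -0.007, "dz": -0.025, "roll": 0}
    - {"dx": 0, "dy": -0.013, "dz": -0.046, "roll": 0}
    - {"dx": 0, "dy": -0.018, "dz": -0.061, "roll": 0}
    - {"dx": 0, "dy": -0.02, "dz": -0.07, "roll": 0}
    - {"dx": 0, "dy": -0.02, "dz": -0.072, "roll": 0}
    - {"dx": 0, "dy": -0.02, "dz": -0.072, "roll": 0}
    - {"dx": 0, "dy": -0.02, "dz": -0.072, "roll": 0}
    - {"dx": 0, "dy": -0.02, "dz": -0.072, "roll": 0}

```text
time: 16.12
tool_pos: [0.5623, -0.315, 0.242]
orientation: [-1.296, 1.15, 1.297]
wrist_force: [0.3, 0.5, -6.0]
finger_gap: 0.0596
```

```bash
cat >> look.py <<'E'
def screws(im):
    g=cv2.cvtColor(im,cv2.COLOR_RGB2GRAY);out=[]
    bh=cv2.morphologyEx(g,cv2.MORPH_BLACKHAT,np.ones((17,17)))
    n,_,st,ce=cv2.connectedComponentsWithStats((bh>22).astype(np.uint8))
    for i in range(1,n):
        x,y,w,h,a=st[i]
        if 15<a<260 and .6<w/h<1.7 and a>.55*w*h and 240<ce[i][0]<400 and y<320: out.append((ce[i].round(1),a))
    return out
E
python3 - <<'E'
from look import *
s=observe();print(s['time'],s['tool_pos'],s['wrist_force'],s['torque']);print(tool(s));a=snap('wrist','w9')
for o in screws(a):print(o)
E
```

```text
16.1167 [ 0.5623 -0.315   0.242 ] [ 0.2656  0.5395 -6.0374] [ 0.041  -0.3629 -0.0069]
[[-0.0005 -0.9929 -0.1192]
 [ 0.0007 -0.1192  0.9929]
 [-1.      0.0004  0.0007]]
(array([326. ,  21.3]), np.int32(112))
(array([351.8,  82.3]), np.int32(41))
(array([392. ,  85.8]), np.int32(28))
(array([397.5, 125.9]), np.int32(17))
(array([387. , 132.5]), np.int32(24))
(array([395.5, 215.7]), np.int32(33))
(array([269.4, 275.4]), np.int32(174))
(array([375.6, 275.5]), np.int32(161))
```

>>> apply_moves:
  rows:
    - {"dx": 0.013, "dy": 0, "dz": -0.002, "roll": 0}
    - {"dx": 0.026, "dy": 0, "dz": -0.002, "roll": 0}
    - {"dx": 0.039, "dy": 0, "dz": -0.002, "roll": 0}
    - {"dx": 0.052, "dy": 0, "dz": -0.002, "roll": 0}
    - {"dx": 0.061, "dy": 0.005, "dz": -0.002, "roll": 0}
    - {"dx": 0.069, "dy": 0.01, "dz": -0.002, "roll": 0}
    - {"dx": 0.076, "dy": 0.014, "dz": -0.002, "roll": 0}
    - {"dx": 0.078, "dy": 0.015, "dz": -0.002, "roll": 0}
    - {"dx": 0.078, "dy": 0.015, "dz": -0.002, "roll": 0}
    - {"dx": 0.078, "dy": 0.015, "dz": -0.002, "roll": 0}

```text
time: 17.0
tool_pos: [0.5481, -0.3201, 0.165]
orientation: [-1.297, 1.151, 1.295]
wrist_force: [-0.3, -0.8, -4.8]
finger_gap: 0.0593
```

Run:
```python
from look import *
s=observe();print(s['time'],s['tool_pos'],s['wrist_force'],s['torque']);a=snap('wrist','w10')
for o in screws(a):print(o)
T=tool(s);G=s['tool_pos']-T[:,0]*grasp_offset
X=np.array([.9926,.1219,0]);O=np.array([.482,-.327,0])
r=fitcase(s,np.array([(269.4,275.4),(375.6,275.5),(293,82.3),(351.8,82.3)]),.022,.0767);d=r['mid']-O
print(r,'stand x,y,z',d@X,d@np.array([-.1219,.9926,0]),d[2])
```

```text
17.0 [ 0.5481 -0.3201  0.165 ] [-0.3307 -0.7877 -4.7995] [-0.0107 -0.3367 -0.0224]
(array([389.2,  55.7]), np.int32(24))
(array([263.9,  67.6]), np.int32(34))
(array([260.7,  77.1]), np.int32(64))
(array([241.8,  88. ]), np.int32(29))
(array([244.5, 198. ]), np.int32(20))
(array([258.7, 201.6]), np.int32(21))
(array([391.1, 229.2]), np.int32(27))
(array([269.4, 275. ]), np.int32(174))
(array([375.5, 274.8]), np.int32(167))
{'mid': array([ 0.5151, -0.3248,  0.1193]), 'phi': np.float64(54.13986191944315), 'grip_l': np.float64(0.07168082675411783), 'grip_h': np.float64(0.032767452793852375), 'lat': np.float64(-0.0007839745889419384), 'rms': np.float64(0.04153109406843726)} stand x,y,z 0.03315063894704114 -0.0018674946435469379 0.1192636949357448
```

>>> apply_moves:
  rows:
    - {"dx": 0.004, "dy": 0.002, "dz": 0, "roll": 0}
    - {"dx": 0.007, "dy": 0.004, "dz": 0, "roll": 0}
    - {"dx": 0.009, "dy": 0.005, "dz": 0, "roll": 0}
    - {"dx": 0.009, "dy": 0.005, "dz": 0, "roll": 0}
    - {"dx": 0.009, "dy": 0.005, "dz": 0, "roll": 0}

```text
time: 17.47
tool_pos: [0.5427, -0.3202, 0.155]
orientation: [-1.295, 1.151, 1.296]
wrist_force: [0.2, 0.6, -5.2]
finger_gap: 0.0598
```

>>> apply_moves:
  rows:
    - {"dx": 0.001, "dy": 0.001, "dz": 0, "roll": 0}
    - {"dx": 0.003, "dy": 0.001, "dz": 0, "roll": 0}
    - {"dx": 0.003, "dy": 0.001, "dz": 0, "roll": 0}
    - {"dx": 0.003, "dy": 0.001, "dz": 0, "roll": 0}
    - {"dx": 0.003, "dy": 0.001, "dz": 0, "roll": 0}

```text
time: 17.88
tool_pos: [0.5425, -0.3207, 0.1529]
orientation: [-1.297, 1.15, 1.295]
wrist_force: [1.4, -0.1, -3.3]
finger_gap: 0.0593
```

>>> apply_moves:
  rows:
    - {"dx": 0.001, "dy": -0.002, "dz": 0, "roll": 0}
    - {"dx": 0.002, "dy": -0.004, "dz": 0, "roll": 0}
    - {"dx": 0.004, "dy": -0.006, "dz": 0, "roll": 0}
    - {"dx": 0.005, "dy": -0.008, "dz": 0, "roll": 0}
    - {"dx": 0.006, "dy": -0.009, "dz": 0, "roll": 0}
    - {"dx": 0.006, "dy": -0.009, "dz": 0, "roll": 0}
    - {"dx": 0.006, "dy": -0.009, "dz": 0, "roll": 0}

```text
time: 18.47
tool_pos: [0.5514, -0.3201, 0.1489]
orientation: [-1.298, 1.152, 1.295]
wrist_force: [-2.6, 0.2, 6.5]
finger_gap: 0.0595
```

```bash
cat >> look.py <<'E'
def report(name,heavy_guess=None):
    s=observe();print(s['time'],s['tool_pos'],s['wrist_force'],s['torque']);a=snap('wrist',name)
    S=screws(a);L=[o[0] for o in S if o[1]>90 and 240<o[0][1]<310]
    g=cv2.cvtColor(a,cv2.COLOR_RGB2GRAY);bh=cv2.morphologyEx(g,cv2.MORPH_BLACKHAT,np.ones((9,9)))
    H=[]
    n,_,st,ce=cv2.connectedComponentsWithStats((bh>15).astype(np.uint8))
    for i in range(1,n):
        if 10<st[i,4]<60 and 40<ce[i][1]<170 and (280<ce[i][0]<303 or 343<ce[i][0]<365):H.append((ce[i].round(1),st[i,4]))
    print('light',L);print('heavy cand',H)
    return s
def stand(s,uv):
    X=np.array([.9926,.1219,0]);O=np.array([.482,-.327,0]);r=fitcase(s,np.array(uv),.022,.0767);d=r['mid']-O
    print(r,'stand',d@X,d@np.array([-.1219,.9926,0]),d[2])
E
python3 - <<'E'
from look import *
report('w11')
E
```

```text
18.4667 [ 0.5514 -0.3201  0.1489] [-2.6299  0.2488  6.5407] [ 0.3243  0.7618 -0.0278]
light [array([269.2, 276.1]), array([375.9, 276.3])]
heavy cand [(array([280.8,  74.2]), np.int32(50)), (array([292.9,  73.7]), np.int32(43)), (array([352.3,  73.5]), np.int32(54)), (array([280.4, 153.4]), np.int32(27))]
```

>>> apply_moves:
  rows:
    - {"dx": -0.001, "dy": 0.003, "dz": 0, "roll": 0}
    - {"dx": -0.002, "dy": 0.006, "dz": 0, "roll": 0}
    - {"dx": -0.003, "dy": 0.009, "dz": 0, "roll": 0}
    - {"dx": -0.004, "dy": 0.012, "dz": 0, "roll": 0}
    - {"dx": -0.005, "dy": 0.014, "dz": 0, "roll": 0}
    - {"dx": -0.005, "dy": 0.014, "dz": 0, "roll": 0}
    - {"dx": -0.005, "dy": 0.014, "dz": 0, "roll": 0}

```text
time: 19.1
tool_pos: [0.5393, -0.3215, 0.154]
orientation: [-1.301, 1.148, 1.29]
wrist_force: [4.9, 2.8, 5.9]
finger_gap: 0.06
```

Run:
```python
from look import *
s=observe()
X=np.array([.482,-.327,0])
s0=dict(s);s0['tool_pos']=np.array([.5514,-.3201,.1489]);s0['orientation']=np.array([-1.298,1.152,1.295])
stand(s0,[(269.2,276.1),(375.9,276.3),(292.9,73.7),(352.3,73.5)])
report('w12')
```

```text
{'mid': array([ 0.5148, -0.3252,  0.1052]), 'phi': np.float64(51.252961936910665), 'grip_l': np.float64(0.07179304854093736), 'grip_h': np.float64(0.032209565291941994), 'lat': np.float64(-0.0007603606156847679), 'rms': np.float64(0.17672968332224234)} stand 0.03274876413098298 -0.0022081214457978864 0.105217353289404
19.1 [ 0.5393 -0.3215  0.154 ] [4.9268 2.7922 5.8931] [ 0.5895 -1.1058 -0.0365]
light [array([269.4, 275.5]), array([375.7, 275.7])]
heavy cand [(array([351.9,  86.4]), np.int32(39)), (array([294.1,  86.4]), np.int32(39)), (array([364.7, 116.4]), np.int32(22)), (array([281.7, 159.7]), np.int32(26)), (array([364.1, 160.3]), np.int32(19))]
```

Run:
```python
from look import *
s=observe();stand(s,[(269.4,275.5),(375.7,275.7),(294.1,86.4),(351.9,86.4)])
```

```text
{'mid': array([ 0.5083, -0.3258,  0.1076]), 'phi': np.float64(55.778945729218904), 'grip_l': np.float64(0.07136015920969979), 'grip_h': np.float64(0.032883064490729974), 'lat': np.float64(-0.000696171893332294), 'rms': np.float64(0.1599003308200609)} stand 0.026290209559476637 -0.002015714518165557 0.10761603538767339
```

>>> apply_moves:
  rows:
    - {"dx": -0.001, "dy": 0.003, "dz": 0, "roll": 0}
    - {"dx": -0.002, "dy": 0.006, "dz": 0, "roll": 0}
    - {"dx": -0.003, "dy": 0.009, "dz": 0, "roll": 0}
    - {"dx": -0.004, "dy": 0.012, "dz": 0, "roll": 0}
    - {"dx": -0.005, "dy": 0.015, "dz": 0, "roll": 0}
    - {"dx": -0.005, "dy": 0.015, "dz": 0, "roll": 0}
    - {"dx": -0.005, "dy": 0.015, "dz": 0, "roll": 0}

```text
time: 19.73
tool_pos: [0.5252, -0.3231, 0.1595]
orientation: [-1.302, 1.146, 1.289]
wrist_force: [8.0, 2.8, 6.5]
finger_gap: 0.0594
```

Run:
```python
from look import *
report('w13')
```

```text
19.7333 [ 0.5252 -0.3231  0.1595] [7.9734 2.792  6.5136] [ 0.6743 -1.3922  0.0037]
light [array([269.5, 275.2]), array([375.8, 275.3])]
heavy cand [(array([294.5, 102.1]), np.int32(33)), (array([362.7, 127.7]), np.int32(41)), (array([352.2, 128.8]), np.int32(17)), (array([283. , 167.6]), np.int32(26)), (array([362.8, 168.8]), np.int32(12))]
```

>>> apply_moves:
  rows:
    - {"dx": -0.003, "dy": 0, "dz": 0, "roll": 0}
    - {"dx": -0.006, "dy": 0, "dz": 0, "roll": 0}
    - {"dx": -0.006, "dy": 0, "dz": 0, "roll": 0}
    - {"dx": -0.006, "dy": 0, "dz": 0, "roll": 0}

```text
time: 20.12
tool_pos: [0.5214, -0.3226, 0.1615]
orientation: [-1.294, 1.151, 1.298]
wrist_force: [0.3, 0.4, -2.4]
finger_gap: 0.0596
```

Run:
```python
from look import *
s=report('w14')
a=cv2.imread('pics/w13.png')
stand(s,[(269.5,275.2),(375.8,275.3),(294.5,102.1),(351.6,102.1)])
```

```text
20.1167 [ 0.5214 -0.3226  0.1615] [ 0.2669  0.4488 -2.3799] [ 0.1283 -0.2456 -0.002 ]
light [array([269.6, 275. ]), array([375.4, 274.8])]
heavy cand [(array([292.3,  60.2]), np.int32(29)), (array([290.2, 101.2]), np.int32(13)), (array([294.4, 104.9]), np.int32(35)), (array([282.9, 169.6]), np.int32(26))]
{'mid': array([ 0.4969, -0.3261,  0.1134]), 'phi': np.float64(60.6236929666956), 'grip_l': np.float64(0.07034302196392699), 'grip_h': np.float64(0.033167184962286135), 'lat': np.float64(-0.0005825846615045504), 'rms': np.float64(0.4281123391408993)} stand 0.014892703891724467 -0.0009594582944859978 0.11343828540974008
```

>>> apply_moves:
  rows:
    - {"dx": -0.005, "dy": 0, "dz": 0, "roll": 0}
    - {"dx": -0.005, "dy": -0.003, "dz": 0, "roll": 0}
    - {"dx": -0.004, "dy": -0.006, "dz": 0, "roll": 0}
    - {"dx": -0.002, "dy": -0.009, "dz": 0, "roll": 0}
    - {"dx": 0.0, "dy": -0.011, "dz": 0, "roll": 0}
    - {"dx": 0.003, "dy": -0.012, "dz": 0, "roll": 0}
    - {"dx": 0.003, "dy": -0.012, "dz": 0, "roll": 0}
    - {"dx": 0.003, "dy": -0.012, "dz": 0, "roll": 0}

```text
time: 20.83
tool_pos: [0.5332, -0.3214, 0.1585]
orientation: [-1.295, 1.152, 1.298]
wrist_force: [-2.9, -0.4, -5.5]
finger_gap: 0.0599
```

Run:
```python
from look import *
s=report('w15')
stand(s,[(269.5,275.),(375.5,275.),(294.4,104.9),(351.6,104.9)])
```

```text
20.8333 [ 0.5332 -0.3214  0.1585] [-2.8535 -0.4128 -5.5416] [-0.1815  0.547   0.0689]
light [array([269.6, 275. ]), array([375.6, 274.9])]
heavy cand [(array([285. ,  60.2]), np.int32(11)), (array([348.4, 103.3]), np.int32(49)), (array([294.7, 104.2]), np.int32(32)), (array([283., 169.]), np.int32(27))]
{'mid': array([ 0.5099, -0.3249,  0.1099]), 'phi': np.float64(61.478379158654775), 'grip_l': np.float64(0.07039711596661806), 'grip_h': np.float64(0.03343513923575333), 'lat': np.float64(-0.0006508368229209181), 'rms': np.float64(0.46868197134615824)} stand 0.027941367160329123 -0.0012881209099870781 0.10991157933178006
```

>>> apply_moves:
  rows:
    - {"dx": 0.001, "dy": 0.001, "dz": 0, "roll": 0}
    - {"dx": 0.002, "dy": 0.001, "dz": 0, "roll": 0}
    - {"dx": 0.003, "dy": 0.001, "dz": 0, "roll": 0}
    - {"dx": 0.003, "dy": 0.001, "dz": 0, "roll": 0}
    - {"dx": 0.003, "dy": 0.001, "dz": 0, "roll": 0}

```text
time: 21.3
tool_pos: [0.5329, -0.3218, 0.1569]
orientation: [-1.296, 1.151, 1.296]
wrist_force: [-2.9, -0.3, 0.0]
finger_gap: 0.0595
```

Run:
```python
from look import *
s=report('w16')
stand(s,[(269.5,275.),(375.5,275.),(294.6,104.2),(351.6,104.2)])
```

```text
21.3 [ 0.5329 -0.3218  0.1569] [-2.855  -0.3273  0.0453] [-0.0023  1.0172  0.0791]
light [array([269.6, 275. ]), array([375.7, 275.1])]
heavy cand [(array([293.6,  59. ]), np.int32(31)), (array([294.6, 103.4]), np.int32(33)), (array([350.3, 103.5]), np.int32(33)), (array([282.6, 168.3]), np.int32(31)), (array([362.3, 169.3]), np.int32(11))]
{'mid': array([ 0.5095, -0.3252,  0.1082]), 'phi': np.float64(61.37650992878357), 'grip_l': np.float64(0.070474723392324), 'grip_h': np.float64(0.03344935643057567), 'lat': np.float64(-0.0006547565110251933), 'rms': np.float64(0.399147365395927)} stand 0.027490552744795078 -0.001581355891656376 0.10822154063466524
```

>>> apply_moves:
  rows:
    - {"dx": 0, "dy": 0, "dz": 0, "roll": 0}
    - {"dx": 0, "dy": 0, "dz": 0, "roll": 0}
    - {"dx": 0, "dy": 0, "dz": 0, "roll": 0}
    - {"dx": 0, "dy": 0, "dz": 0, "roll": 0}
  grip: 0.078

```text
time: 21.68
tool_pos: [0.5337, -0.3217, 0.1569]
orientation: [-1.297, 1.15, 1.294]
wrist_force: [0.1, -0.6, -0.1]
finger_gap: 0.0779
```

Run:
```python
from look import *
report('w17')
```

```text
21.6833 [ 0.5337 -0.3217  0.1569] [ 0.0927 -0.6372 -0.0737] [-0.0557  0.0014 -0.0368]
light [array([271.5, 275.1]), array([374.8, 274.9])]
heavy cand [(array([286.1,  59.4]), np.int32(17)), (array([357.5,  86.5]), np.int32(12)), (array([350.4, 100. ]), np.int32(54)), (array([294.9, 101.2]), np.int32(33)), (array([362.7, 126.8]), np.int32(18)), (array([282.9, 168.6]), np.int32(15))]
```

>>> apply_moves:
  rows:
    - {"dx": -0.01, "dy": 0, "dz": 0, "roll": 0}
    - {"dx": -0.025, "dy": 0, "dz": 0, "roll": 0}
    - {"dx": -0.045, "dy": 0, "dz": 0, "roll": 0}
    - {"dx": -0.07, "dy": 0, "dz": 0, "roll": 0}
    - {"dx": -0.1, "dy": 0, "dz": 0, "roll": 0}
    - {"dx": -0.12, "dy": 0.01, "dz": 0.03, "roll": 0}
    - {"dx": -0.13, "dy": 0.02, "dz": 0.06, "roll": 0}
    - {"dx": -0.13, "dy": 0.03, "dz": 0.09, "roll": 0}
    - {"dx": -0.13, "dy": 0.03, "dz": 0.1, "roll": 0}
    - {"dx": -0.13, "dy": 0.03, "dz": 0.1, "roll": 0}

```text
time: 22.57
tool_pos: [0.4914, -0.2242, 0.2877]
orientation: [-1.3, 1.149, 1.295]
wrist_force: [0.6, -0.2, 0.7]
finger_gap: 0.0778
```

>>> apply_moves:
  rows:
    - {"dx": 0, "dy": 0, "dz": 0, "roll": 0}
    - {"dx": 0, "dy": 0, "dz": 0, "roll": 0}
    - {"dx": 0, "dy": 0, "dz": 0, "roll": 0}
    - {"dx": 0, "dy": 0, "dz": 0, "roll": 0}
    - {"dx": 0, "dy": 0, "dz": 0, "roll": 0}
    - {"dx": 0, "dy": 0, "dz": 0, "roll": 0}

```text
time: 23.07
tool_pos: [0.4914, -0.2263, 0.2859]
orientation: [-1.295, 1.151, 1.296]
wrist_force: [-0.8, 0.4, -0.5]
finger_gap: 0.0782
```

Run:
```python
from look import *
s=observe();print(s['time'],s['tool_pos']);a=snap('wrist','w18');b=snap('scene','s18');c=snap('top','t18')
# expected case corners in seated pose vs bright metal blobs
X=np.array([.9926,.1219]);mid=np.append(np.array([.482,-.327])+.028*X,.107)
s0=cv2.imread('pics/s0.png')[:,:,::-1]
for n,im,old in(('scene',b,s0),('top',c,cv2.imread('pics/t0.png')[:,:,::-1])):
    P=[proj(n,casept(mid,X,np.pi/3,l,w,h,0,.022)) for l in(-.085,.085) for w in(-.03,.03) for h in(0,.044)]
    P=np.array(P,np.float32);hull=cv2.convexHull(P);M=np.zeros(im.shape[:2],np.uint8);cv2.fillConvexPoly(M,hull.astype(np.int32),1)
    d=(cv2.absdiff(im,old).max(2)>30).astype(np.uint8);hsv=cv2.cvtColor(im,cv2.COLOR_RGB2HSV)
    g=((hsv[...,1]<45)&(d>0)).astype(np.uint8)
    box=cv2.boundingRect(hull.astype(np.int32));print(n,'pred box',box,'fill in hull',(g*M).sum()/M.sum())
    k=g.copy();x,y,w,h=box;k[:y-15]=0;k[y+h+15:]=0;k[:,:x-15]=0;k[:,x+w+15:]=0
    nn,_,st,ce=cv2.connectedComponentsWithStats(k);i=1+st[1:,4].argmax();print('obs',st[i],ce[i],'pred centroid',np.argwhere(M).mean(0)[::-1])
```

```text
23.0667 [ 0.4914 -0.2263  0.2859]
scene pred box (360, 181, 39, 67) fill in hull 0.8436189334931097
obs [ 359  182   40   66 1445] [379.6339 213.5689] pred centroid [378.9209 214.1204]
top pred box (386, 176, 23, 50) fill in hull 0.47776628748707345
obs [387 189  24  37 338] [398.0621 210.2781] pred centroid [397.2565 200.4623]
```

Run:
```python
from look import *
a=cv2.imread('pics/s18.png')
b=read_camera('scene')[:,:,::-1];print('still moving px',int((cv2.absdiff(a,b).max(2)>25).sum()),observe()['time'])
o=cv2.imread('pics/s0.png')
for n,(x,y) in dict(timer=(425,263),jar=(340,187),tumbler=(281,175)).items():print(n,cv2.absdiff(a,o)[y-12:y+12,x-10:x+10].mean())
print(close_job())
```

```text
still moving px 61 23.2667
timer 5.518055555555556
jar 6.6125
tumbler 8.68125
the job is handed in; nothing more can be done
None
```

The case is standing by itself in the leaning stand, heavy end down and underside toward the back plate. I handed the job in at about 23 s of the 54 s allowed.

- **Which end is heavy:** hung by the handle, the end toward the robot dropped, so the light end pointed away from the robot.
- **Board:** I laid the case flat on the board and let go. I then tipped the handle back out of the way with closed fingers and gripped the light end.
- **Seating:** the heavy end's lower edge first stuck on the floor plate about 10 mm short of the trough corner. I turned the case more upright, lifted it slightly, moved it back and lowered it again.
- **Last measurement in the grip:** the middle was at x 27.5, y −1.6, z 108 mm of the stand (seated place 28, 0, 107). Its length was about 29° from vertical.
- **After release:** the wrist force was near zero, and the scene camera outline matched the seated pose to about 1 px.

Two checks were less clear:

- **Top view:** it showed only about half of the predicted outline, which I put down to the gripper being in the way.
- **Stillness check:** 61 pixels changed between the last two scene pictures. I did not trace where they were.

The bystanders showed only small image differences from the start, and I did not measure their positions again.

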